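# Close the battery bay of the robot vacuum

### The job

Close the battery bay of the upturned robot vacuum with its orange cover: angle the cover's tongue in under the tray's lip, push it home, then lower the cover flat and press it down until the sprung latch has clicked over its edge. The plastic is brittle, so feel your way and do not force it, let go of the cover when it is locked, and leave the other things on the bench where they are.

Things in the scene. Friction and masses are not known exactly. Their poses are not given: they have to be found in the camera images.
- vacuum: black round robot vacuum, 260 mm across, lying fixed on its back, wheels and battery bay up, shell top at z = 42 mm. Origin at the middle of the disc on the bench; x points to the bay's far end with the lip, z up. The bay is a dark grey tray, clamped through slotted lugs: with its lip and latch it sits anywhere up to 3 mm nearer or farther along x than measured or stated
- bay (a point): (5, 0, 34) mm in the vacuum's frame, same axes: middle of the bay, level with the tops of its two side ledges, which carry the cover (y = 41.5 to 50.5 mm either side; open between them, with a blue battery, top at z = 30 mm, up to x = 60 mm). Side walls at y = 50.5 mm either side, tops at z = 42 mm
- groove_end (a point): (72, 0, 34) mm in the vacuum's frame, same axes: end of the groove at the far end of the bay, a hard wall (give or take the tray's 3 mm). Over it a lip reaches 8 mm back towards the bay (front at x = 64 mm), underside at z = 39.5 mm, top at z = 46 mm. Rigid, brittle parts: contact forces between cover and vacuum that add up to over 40 N (a push of some 25 N) crack them
- near_wall (a point): (-61.5, 0, 42) mm in the vacuum's frame, same axes: top of the bay's near wall (give or take the tray's 3 mm), 12 mm thick, latch in its middle. From here to the lip are only 125.5 mm, so the 132 mm long cover goes in only nose down, tongue first; with the tongue home, 1.5 mm are to spare here
- cover: orange plastic cover, about 0.12 kg, lying flat, rib up. Origin under the middle of its plate; x points to the tongue, z up. Plate 120 x 96 mm (x = -60 to 60 mm), 8 mm thick, but 4 mm at x = -60 to -54 mm where the latch hooks over. Tongue x = 60 to 72 mm, 70 mm wide, 3.5 mm thick, level with the underside. Fitted, its underside is at z = 34 mm
- grip_rib (a point): middle of the top of the cover's grip rib, (-25, 0, 24) mm in the cover's frame, same axes. The rib is 12 mm thick along x, 50 mm long along y, and stands from z = 8 to z = 24 mm
- latch (a joint): orange sprung finger in the near wall, 30 mm wide; in m, 0 when out (at the start, and once snapped over the cover's edge), 0.0055 pushed back. Nose 3.5 mm into the bay at z = 39.5 mm, 60 degree ramp above it up to z = 48 mm. The cover's edge pressed down on the ramp pushes it back (3 N, and 1.5 N more per mm): about 6 to 12 N at the rib, which drops as it snaps, then the ledges stop the cover
- tongue_tip (a point): middle of the tongue's end, at the underside: (72, 0, 0) mm in the cover's frame, same axes
- latch_edge (a point): middle of the edge that the latch hooks over, at its upper corner: (-60, 0, 4) mm in the cover's frame, same axes
- screw_tray: round steel tray with screws, 108 mm across, on the green mat; to be left alone
- spare_wheel: black wheel, 65 mm across, on the green mat; to be left alone
- cutters: red-handled cutters, 152 mm long, on the green mat; to be left alone

How it is judged (in metres and radians):
On the way:
1. the tongue is under the lip while the cover is still tilted nose down (over 0.12 rad) (x of tongue_tip in the frame of vacuum between 0.0655 and 0.08 m and z of tongue_tip in the frame of vacuum between 0.015 and 0.038 m and y of tongue_tip in the frame of vacuum between -0.006 and 0.006 m and angle between cover's own z axis and vertical between 0.12 and 0.8 rad), for 0.2 s.
At the end, for the whole second after the job is handed in: the cover lies flat in the bay (within 0.025 rad of level, underside within 1.5 mm of the ledges' height, its latch edge no more than 1.5 mm high), its tongue under the lip, the latch sprung back over its edge to within 1 mm, and everything is at rest (z of cover in the frame of vacuum between 0.0325 and 0.0355 m and z of latch_edge in the frame of vacuum below 0.0395 m and x of tongue_tip in the frame of vacuum between 0.065 and 0.0775 m and y of tongue_tip in the frame of vacuum between -0.006 and 0.006 m and angle between cover's own z axis and vertical below 0.025 rad and value of joint latch below 0.001 m and linear speed of cover below 0.01 m/s); the robot touches nothing.
It fails at once if the cover is forced: its contact forces on the vacuum, with tray and latch, add up to over 40 N (contact force between cover and vacuum above 40 N).
It fails at once if a thing lying on the mat is moved by over 20 mm (distance of any of screw_tray, spare_wheel, cutters from where it was at the start of the episode above 0.02 m).
It also fails if it takes over 51 s, if anything falls off the work surface, if the arm or the gripper's body presses on something with over 40 N, if the wrist force passes 120 N, or if a joint passes its speed limit or range.

### The arm

A 6-joint arm with a two-finger parallel gripper is mounted at the origin on a cart in front of the work surface, level with it; the furniture and walls round the work are solid. World frame = base frame: x ahead of the robot, y to its left, z up, the work surface at z = 0. Lengths are in mm, angles in rad, forces in N, time in s.
With the tool pointing down it reaches from about 225 to 725 mm from the base axis. Payload 3.1 kg.
Tool frame: the origin (TCP) lies at the very end of the fingers, on their centre line; the grasp point (between the pads) lies 19 mm behind it; z points along the fingers, y is the line along which they close (so a half turn about z gives the same grasp; the last joint's range is limited). The gripper opens to 85 mm and grips with 20 to 120 N. Pads are 22 mm wide; open, the fingers measure 114 mm over their backs; the gripper's body (76 mm by 85 mm) begins 54 mm behind the grasp point. The pads swing forward as they close: fully open they stand 13 mm farther back than shut.
Start: joints at [-0.128, 0.048, 0.099, 1.622, 0, 1.443], TCP at [524.993, -0.012, 231.312] pointing down, gripper open.
Joint ranges: [-2.91, 2.91], [-0.99, 1.94], [-1.21, 1.42], [-2.12, 2.29], [-1.49, 1.47], [-3.14, 3.14]. Speed limits (rad/s): [2.79, 2.79, 3.14, 3.14, 3.14, 3.14].

### API

Orientations are given as [roll, pitch, yaw] about the fixed x, y, z axes, in that order (R = Rz(yaw) Ry(pitch) Rx(roll)).
In Python, from plant import env gives the robot as it stands. The module is installed in compiled form; this text tells all that it offers.
- The arm moves only by the shell command python3 -m creep 'ROWS' [OPENING] [FORCE]. ROWS is JSON, a list of rows, each a list of 6 numbers: the shift along the tool's x, y, z in units of 30 mm (1.0 is 30 mm), then the turn, a rotation vector about the tool's x, y, z in units of 5 degrees (1.0 is 5 degrees). A call has 1 to 20 rows; each row shifts and turns the commanded pose from where the row before left it, along the tool's axes as they then stand; what a row does not reach is not made up. A row lasts 1/12 s, in which the tool goes at most 41.7 mm and 7.16 degrees, less where a joint would pass 70% of its speed; a pose out of reach is approached as far as the arm can. A call is refused whole if a number of a shift passes 1 or a number of a turn 1, either way. A call with a gripper value outside its range is refused whole. OPENING is the opening, from 0 (shut) to 1 (fully open), set as the call begins (- or left out, the last holds). The fingers move at their own pace and stop on an object; FORCE is the grip in N (left out, the last holds). Time passes only in rows, so rows that do not move let the fingers close. It gives the time, the measured TCP pose, the force, the opening and the grip force at its end, in the units of the state.
- env.get_state(): the state, without advancing time (a new reading comes with each control period).
- env.read_camera(name): name is "scene" or "side" or "wrist"; returns (picture, depth): 400x640x3 uint8, red, green, blue; 400x640 float32, mm along the optical axis (not along the pixel's ray), 0 where there is no reading.
- env.camera_model(name): a dict with "mtx" (3x3 intrinsics, pixels), "rvec" (rotation vector, rad) and "tvec" (3), from world to camera coordinates, as OpenCV has them. Camera axes: x right, y down, z forward; pixel columns grow to the right and rows downward; lengths in mm; the calibration is good to about 2 mm. The wrist camera is an equidistant fisheye: a pixel r from the principal point sees the ray r / f radians off the axis. A picture is of the moment at which its call begins: read the wrist's pose just before it. camera_model takes no time and is no camera call; for the wrist camera it gives the pose at the moment of the call.
- env.hand_in(): hands the job in; it is judged then, once.
Trained networks look in the newest picture that a camera, given by its name, has taken for a name from the list of things; names that differ only in an ending like _2 or _b are one class to them, and where a whole thing is asked for, a point or a joint stands for the part that bears it (a point fixed in the world has none). Each returns a list of dicts, best first, with "score" (0 to 1); they miss things now and then, are a little off and sometimes report something else, mostly with a low value. They report only what shows in the picture. A call takes as long as a camera call.
- env.outline_of(name, camera): "region" (400x640 bool, what is visible of it) and "rect" ([left, top, right, bottom] as shares, 0 to 1, of the picture: columns of its width, rows of its height, round what is visible of it).
- env.pinpoint(name, camera): "location" ([row, column] as shares, 0 to 1, of the picture: columns of its width, rows of its height: a listed point, or the origin of a listed thing).
The state is a dict: "clock": time; "joint_pos": joint angles; "joint_vel": joint speeds; "joint_torque": joint torques, N m; "ee_pos": TCP position; "tcp_rot": TCP orientation; "force": force on the tool from outside, world axes, zero at the start; "ft_torque": the same for the moment, N m; "width": opening from 0.0 (shut) to 1.0 (fully open); "grip_force": force on a finger pad.
Only numpy, scipy, OpenCV 4.12 (cv2) and the standard library are available. Lean on these libraries where they do the work, as an engineer would, in place of code of your own. Each camera call takes 0.05 s, during which the arm holds its last target. There are 200 camera calls.

## Working session

There is one attempt and no reset: what is moved stays moved. The work goes in short steps, Python scripts to look and compute and a shell command to move; the robot and the scene stay as the last step left them, time stands still between calls to the robot, and variables do not carry over. Pictures are saved under pics/ and viewed, at most 10 in all, crops included, and the job is handed in when it is done.

```bash
mkdir -p pics; cat > h.py <<'E'
import numpy as np, cv2
from scipy.spatial.transform import Rotation as R
from plant import env
def cam(name):
    m=env.camera_model(name); return np.array(m["mtx"],float),R.from_rotvec(np.ravel(m["rvec"])).as_matrix(),np.ravel(m["tvec"])
def cloud(name,depth,mdl=None):
    K,r,t=mdl or cam(name); v,u=np.mgrid[0:400,0:640]
    P=np.stack([(u-K[0,2])/K[0,0]*depth,(v-K[1,2])/K[1,1]*depth,depth],-1)
    return (P-t)@r
def proj(name,p):
    K,r,t=cam(name); c=r@np.asarray(p,float)+t; return K[:2,:2]@(c[:2]/c[2])+K[:2,2]
E
python3 - <<'E'
from h import *
s=env.get_state(); print({k:np.round(v,3) for k,v in s.items()})
out=[]
for n in ("scene","side"):
    im,d=env.read_camera(n); np.savez(f"{n}.npz",im=im,d=d); 
    cv2.imwrite(f"pics/{n}1.png",im[:,:,::-1])
    P=cloud(n,d)
    K,r,t=cam(n); print(n,K.round(1).tolist(),(-r.T@t).round(0), r[2].round(2))
    for k in ("vacuum","cover","grip_rib","tongue_tip","latch_edge","bay","groove_end","near_wall","latch","screw_tray","spare_wheel","cutters"):
        o=env.pinpoint(k,n)
        if o:
            a=o[0]["location"]; v,u=int(a[0]*400),int(a[1]*640)
            print(n,k,round(o[0]["score"],2),(u,v),P[v,u].round(1))
        else: print(n,k,None)
E
```

```text
{'clock': np.float64(0.0), 'joint_pos': array([-0.128,  0.049,  0.098,  1.622, -0.   ,  1.443]), 'joint_vel': array([ 0.   , -0.001,  0.001,  0.001,  0.001, -0.   ]), 'joint_torque': array([ 0.0000e+00, -3.3878e+01,  3.2002e+01,  2.0000e-02, -0.0000e+00,
        0.0000e+00]), 'ee_pos': array([5.24372e+02, 5.30000e-02, 2.30123e+02]), 'tcp_rot': array([-3.139, -0.   ,  1.571]), 'force': array([-0.235, -1.116, -0.048]), 'ft_torque': array([-0.014, -0.01 ,  0.015]), 'grip_force': np.float64(0.0), 'width': np.float64(0.998)}
scene [[414.5, 0.0, 323.6], [0.0, 414.5, 202.0], [0.0, 0.0, 1.0]] [ 173. -492.  613.] [ 0.52  0.58 -0.63]
scene vacuum 0.95 (268, 215) [532.   80.8  30.6]
scene cover 0.59 (337, 281) [ 535.8 -134.6    9.4]
scene grip_rib 0.78 (328, 278) [ 518.2 -128.3   25.6]
scene tongue_tip 0.84 (371, 270) [ 608.3 -153.6    4.1]
scene latch_edge 0.74 (312, 288) [ 492.6 -113.4    3.3]
scene bay 0.78 (268, 200) [576.5 146.5   8. ]
scene groove_end 0.65 (311, 289) [ 489.1 -114.7    4.2]
scene near_wall 0.66 (242, 208) [502.9 137.4  29. ]Traceback (most recent call last):
  File "<stdin>", line 10, in <module>
ValueError: it knows: bay, cover, cutters, grip_rib, groove_end, latch_edge, near_wall, screw_tray, spare_wheel, tongue_tip, vacuum
```

```bash
python3 - <<'E'
from h import *
n="side"
im,d=env.read_camera(n); np.savez(f"{n}.npz",im=im,d=d); cv2.imwrite(f"pics/{n}1.png",im[:,:,::-1])
P=cloud(n,d); K,r,t=cam(n); print(n,K.round(1).tolist(),(-r.T@t).round(0), r[2].round(2))
for k in ("vacuum","cover","grip_rib","tongue_tip","latch_edge","bay","groove_end","near_wall"):
    o=env.pinpoint(k,n)
    if o:
        a=o[0]["location"]; v,u=int(a[0]*400),int(a[1]*640)
        print(n,k,round(o[0]["score"],2),(u,v),P[v,u].round(1))
    else: print(n,k,None)
E
```

```text
side [[479.8, 0.0, 325.9], [0.0, 479.8, 197.0], [0.0, 0.0, 1.0]] [1341.  272.  789.] [-0.68 -0.25 -0.69]
side vacuum 0.63 (375, 205) [563.3 107.2   8.1]
side cover 0.61 (284, 179) [ 562.6 -124.3    8.7]
side grip_rib 0.64 (287, 164) [ 521.2 -134.7   20.8]
side tongue_tip 0.74 (265, 192) [ 6.137e+02 -1.507e+02  3.000e-01]
side latch_edge 0.73 (300, 163) [ 485.3 -115.6    2.3]
side bay 0.95 (379, 196) [546.3 110.3  23. ]
side groove_end 0.23 (307, 273) [812.3  42.   23.7]
side near_wall 0.77 (386, 176) [494.1 109.9  41.9]
```

View pics/scene1.png

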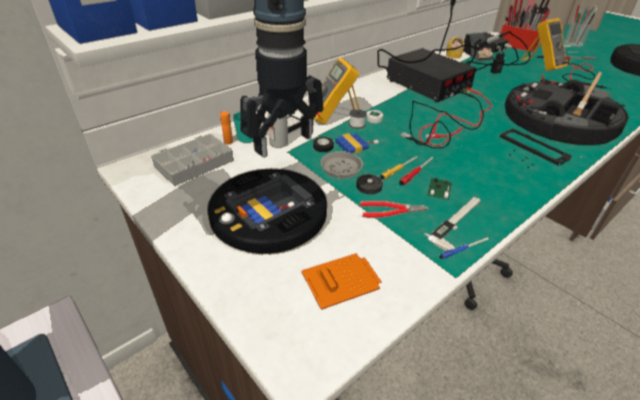

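View pics/side1.png

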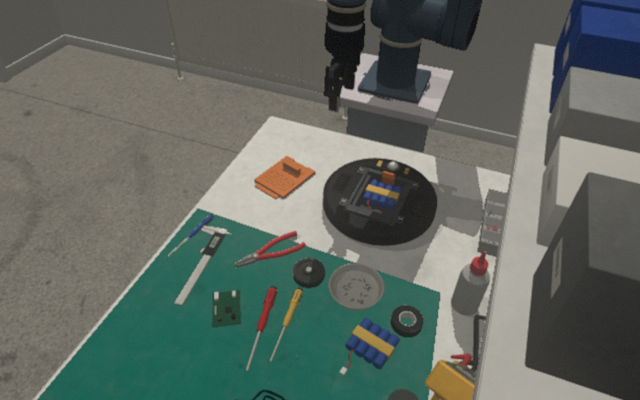

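```bash
cat >> h.py <<'E'
def fcloud(depth,mdl):
    K,r,t=mdl; v,u=np.mgrid[0:400,0:640]
    x=(u-K[0,2])/K[0,0]; y=(v-K[1,2])/K[1,1]; th=np.hypot(x,y); s=np.tan(np.clip(th,0,1.5))/np.maximum(th,1e-9)
    P=np.stack([x*s*depth,y*s*depth,depth],-1)
    return (P-t)@r
E
python3 - <<'E'
from h import *
n="wrist"; m=cam(n)
im,d=env.read_camera(n); np.savez("w1.npz",im=im,d=d,K=m[0],r=m[1],t=m[2]); cv2.imwrite("pics/w1.png",im[:,:,::-1])
P=fcloud(d,m); print(m[0].round(1).tolist(),(-m[1].T@m[2]).round(1),m[1].round(3).tolist())
for k in ("vacuum","cover","grip_rib","tongue_tip","latch_edge","bay","groove_end","near_wall"):
    o=env.pinpoint(k,n)
    if o:
        a=o[0]["location"]; v,u=int(a[0]*400),int(a[1]*640)
        print(k,round(o[0]["score"],2),(u,v),P[v,u].round(1))
    else: print(k,None)
E
```

```text
[[309.7, 0.0, 319.9], [0.0, 309.7, 194.7], [0.0, 0.0, 1.0]] [524.9  69.2 374.5] [[1.0, 0.0, -0.0], [0.0, -0.962, 0.271], [-0.0, -0.271, -0.962]]
vacuum 0.55 (343, 70) [550.5 114.4  24.3]
cover 0.86 (333, 259) [ 542.3 -123.1    7.5]
grip_rib 0.89 (317, 261) [ 521.2 -116.8   24.9]
tongue_tip 0.75 (384, 273) [ 614.3 -149.     3.2]
latch_edge 0.67 (293, 253) [ 489.1 -115.8    4.6]
bay 0.81 (349, 70) [557.1 114.4  25.6]
groove_end 0.92 (412, 77) [623.3 107.5  46.9]
near_wall 0.88 (288, 67) [491.6 115.1  46.2]
```

View pics/w1.png

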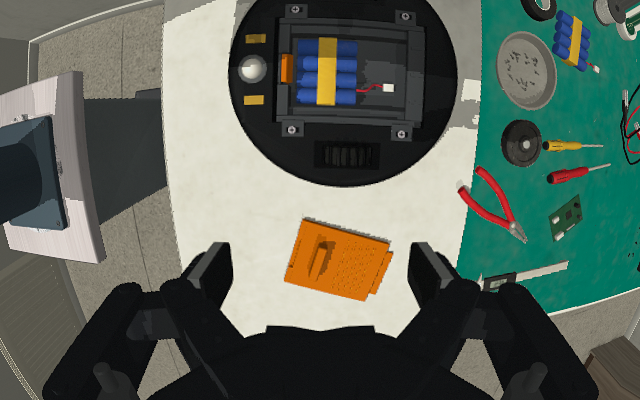

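```bash
cat > fit.py <<'E'
from h import *
w=np.load("w1.npz"); im,d=w["im"],w["d"]; P=fcloud(d,(w["K"],w["r"],w["t"]))
hsv=cv2.cvtColor(im,cv2.COLOR_RGB2HSV)
org=(hsv[...,0]<18)&(hsv[...,0]>5)&(hsv[...,1]>150)&(hsv[...,2]>60)&(d>0)
c=org&(P[...,1]<-50)
pl=P[c]; top=pl[(pl[:,2]>4)&(pl[:,2]<13)]; rib=pl[(pl[:,2]>19)]
print("n",len(pl),len(top),len(rib),"plate z",np.median(top[:,2]),"rib z",np.median(rib[:,2]))
bench=P[(hsv[...,1]<40)&(hsv[...,2]>180)&(d>0)&(P[...,1]<0)&(P[...,1]>-250)&(P[...,0]>400)&(P[...,0]<650)]; print("bench z",np.median(bench[:,2]))
print("pl rect",cv2.minAreaRect(top[:,:2].astype(np.float32)))
print("rib rect",cv2.minAreaRect(rib[:,:2].astype(np.float32)))
# height map of vacuum
v=(P[...,1]>0)&(P[...,1]<240)&(P[...,0]>400)&(P[...,0]<700)&(d>0)&(P[...,2]>5)
q=P[v]
H=np.zeros((260,300,3),np.uint8); C=H.copy()
iy=(250-q[:,1]).astype(int).clip(0,259); ix=(q[:,0]-410).astype(int).clip(0,299)
H[iy,ix]=cv2.applyColorMap(((q[:,2]-20)*8).clip(0,255).astype(np.uint8),cv2.COLORMAP_JET)[:,0]
C[iy,ix]=im[v][:,::-1]
H=H[:,:300];out=np.hstack([H,C]); k=np.ones((2,2),np.uint8); out=cv2.dilate(out,k)
cv2.imwrite("pics/h1.png",out[:, :])
# walls: histogram z
hh,e=np.histogram(q[:,2],bins=np.arange(18,60,2)); print(list(zip(e,hh)))
E
python3 fit.py
```

```text
n 5866 5287 335 plate z 8.501285004820005 rib z 24.303063603599448
bench z 0.5370930171753627
pl rect ((550.82177734375, -131.3817901611328), (97.1019515991211, 131.44003295898438), 72.7608642578125)
rib rect ((521.359375, -122.33716583251953), (51.05805969238281, 12.91286849975586), 71.5130386352539)
[(np.int64(18), np.int64(131)), (np.int64(20), np.int64(166)), (np.int64(22), np.int64(276)), (np.int64(24), np.int64(435)), (np.int64(26), np.int64(974)), (np.int64(28), np.int64(2052)), (np.int64(30), np.int64(418)), (np.int64(32), np.int64(560)), (np.int64(34), np.int64(1522)), (np.int64(36), np.int64(513)), (np.int64(38), np.int64(470)), (np.int64(40), np.int64(4843)), (np.int64(42), np.int64(13231)), (np.int64(44), np.int64(2428)), (np.int64(46), np.int64(1475)), (np.int64(48), np.int64(263)), (np.int64(50), np.int64(301)), (np.int64(52), np.int64(232)), (np.int64(54), np.int64(313)), (np.int64(56), np.int64(111))]
```

View pics/h1.png

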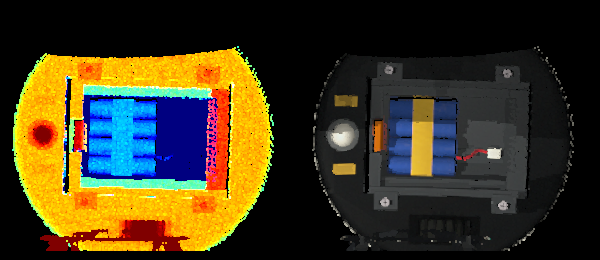

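```bash
cat >> fit.py <<'E'
print("=====")
L=q[(q[:,2]>32.5)&(q[:,2]<36)&(q[:,0]>480)&(q[:,0]<625)&((abs(q[:,1]-157)<9)|(abs(q[:,1]-66)<9))]
up=L[L[:,1]>111]; lo=L[L[:,1]<111]
yaws=[]
for s in (up,lo):
    # bin by x, edges
    bx=np.arange(495,615,4); E=[]
    for b in bx:
        y=s[(s[:,0]>=b)&(s[:,0]<b+4),1]
        if len(y)>5: E.append((b+2,np.percentile(y,3),np.percentile(y,97),np.median(y)))
    E=np.array(E); 
    for j in (1,2,3):
        p=np.polyfit(E[:,0]-555,E[:,j],1); print("ledge edge",j,p[1].round(2),np.degrees(np.arctan(p[0])).round(2))
print("ledge z",np.median(up[:,2]),np.median(lo[:,2]))
S=q[(q[:,2]>44.5)&(q[:,2]<48.5)&(q[:,0]>605)&(q[:,0]<650)&(abs(q[:,1]-111)<58)]
print("lip",cv2.minAreaRect(S[:,:2].astype(np.float32)),np.median(S[:,2]))
by=np.arange(66,156,5);E=np.array([(b+2.5,*np.percentile(S[(S[:,1]>=b)&(S[:,1]<b+5),0],(3,97))) for b in by])
for j in(1,2):
    p=np.polyfit(E[:,0]-111,E[:,j],1); print("lip edge",p[1].round(2),np.degrees(np.arctan(p[0])).round(2),E[:,j].round(1))
# near wall inner face: last point with z>38 moving toward bay, near x 480-505
N=q[(q[:,2]>40)&(q[:,2]<44.5)&(q[:,0]>470)&(q[:,0]<510)]
E=[]
for b in np.r_[np.arange(70,92,4),np.arange(132,152,4)]:
    x=N[(N[:,1]>=b)&(N[:,1]<b+4),0]; E.append((b+2,x.min(),np.percentile(x,98)))
E=np.array(E);p=np.polyfit(E[:,0]-111,E[:,2],1);print("near wall",p[1],np.degrees(np.arctan(p[0])),E.round(1).tolist())
lt=org&(P[...,1]>60); lt=P[lt]; print("latch",cv2.minAreaRect(lt[lt[:,2]>40][:,:2].astype(np.float32)),np.percentile(lt[:,2],[5,50,95]))
# disc circle
V=q[(q[:,2]>39)&(q[:,2]<44)]; h=cv2.convexHull(V[:,:2].astype(np.float32))[:,0]
from scipy.optimize import least_squares
f=least_squares(lambda a:np.hypot(h[:,0]-a[0],h[:,1]-a[1])-130,[550,111],loss="soft_l1");print("disc",f.x,f.fun.round(1))
E
python3 fit.py | sed -n '/=====/,$p'
```

```text
=====
ledge edge 1 154.07 -1.75
ledge edge 2 162.86 -1.69
ledge edge 3 158.35 -1.58
ledge edge 1 62.54 -1.55
ledge edge 2 70.27 -1.35
ledge edge 3 66.46 -1.39
ledge z 34.54406489682653 34.511212209861874
lip ((627.79443359375, 111.03605651855469), (44.51811599731445, 115.6451644897461), 0.23045523464679718) 46.45350306946604
lip edge 617.7 1.44 [616.7 616.9 616.7 616.8 617.  617.3 617.6 617.5 617.8 618.3 617.5 618.2
 617.9 617.9 618.5 618.5 618.7 618.8]
lip edge 636.15 1.54 [634.5 635.6 635.4 635.4 635.3 636.1 635.5 636.1 635.9 636.4 636.5 636.5
 636.1 637.1 637.  637.1 637.5 636.9]
near wall 491.5748191220522 1.3837227066707076 [[72.0, 470.3, 489.9], [76.0, 470.6, 491.0], [80.0, 470.5, 491.1], [84.0, 470.6, 491.1], [88.0, 470.6, 491.1], [92.0, 470.5, 491.1], [134.0, 470.6, 492.2], [138.0, 470.8, 492.2], [142.0, 470.6, 492.1], [146.0, 470.5, 492.1], [150.0, 470.6, 492.9]]
latch ((490.1192932128906, 114.47086334228516), (30.67851448059082, 10.862441062927246), 88.44195556640625) [39.89514021 47.9647127  50.87041119]
disc [552.71866193 115.24482814] [ -2.   -2.3  -3.3  -3.3  -3.8  -3.8  -4.7  -4.8  -5.   -5.5  -5.8  -6.7
  -6.   -5.6  -3.5  -3.4  -3.5  -3.3  -3.1  -2.4  -2.5  -1.8  -1.4  -1.7
  -1.8  -1.8  -0.9  -0.9  -0.5   0.4   0.3   0.1  -0.   -0.3  -3.2 -11.5
 -14.5 -14.8   0.   -0.2  -0.3  -1.   -1.2  -1.3  -1.3  -1.7  -2.1  -1.8]
```

```bash
python3 -m creep '[[-0.8,-0.02,0.9,0,0,0],[-0.82,-0.02,1,0,0,0],[-0.82,-0.02,1,0,0,0],[-0.82,-0.02,1,0,0,0],[-0.82,-0.02,0.9,0,0,0],[0,0,0,0,0,0.9],[0,0,0,0,0,0.9],[0,0,0,0,0,0.9],[0,0,0,0,0,0.8],[0,0,0,0,0,0],[0,0,0,0,0,0],[0,0,0,0,0,0]]' 0.5 40
python3 - <<'E'
from h import *
s=env.get_state();n="wrist"; m=cam(n)
im,d=env.read_camera(n); np.savez("w2.npz",im=im,d=d,K=m[0],r=m[1],t=m[2])
P=fcloud(d,m);hsv=cv2.cvtColor(im,cv2.COLOR_RGB2HSV)
org=(hsv[...,0]<18)&(hsv[...,0]>5)&(hsv[...,1]>150)&(hsv[...,2]>60)&(d>0)&(P[...,1]<-50)
pl=P[org]; top=pl[(pl[:,2]>4)&(pl[:,2]<13)]; rib=pl[(pl[:,2]>22)&(pl[:,2]<28)]
print(s["ee_pos"],s["tcp_rot"],np.median(top[:,2]),np.median(rib[:,2]))
print("pl rect",cv2.minAreaRect(top[:,:2].astype(np.float32)));print("rib rect",cv2.minAreaRect(rib[:,:2].astype(np.float32)))
E
```

```text
clock: 2.35
ee_pos: [522.1, -122.4, 87.4]
tcp_rot: [3.141, 0.0, 1.267]
force: [-0.5, -0.3, -0.0]
width: 0.5
grip_force: 0.0
[ 522.05367741 -122.38002999   87.39009234] [3.14145345e+00 3.96377823e-05 1.26697599e+00] 8.55281245883382 24.39054829611087
pl rect ((551.0599365234375, -131.62283325195312), (95.92391204833984, 131.0359649658203), 72.96205139160156)
rib rect ((521.8075561523438, -122.52465057373047), (49.476261138916016, 11.692492485046387), 72.6402587890625)
```

```bash
python3 -m creep '[[0,0,0.8,0,0,0],[0,0,0.8,0,0,0],[0,0,0.6,0,0,0],[0,0,0.33,0,0,0],[0,0,0,0,0,0],[0,0,0,0,0,0]]' 0.5 40; python3 -m creep '[[0,0,0,0,0,0],[0,0,0,0,0,0],[0,0,0,0,0,0],[0,0,0,0,0,0],[0,0,0,0,0,0],[0,0,0,0,0,0],[0,0,0,0,0,0]]' 0 50
```

```text
clock: 2.9
ee_pos: [521.7, -122.2, 11.3]
tcp_rot: [-3.141, -0.0, 1.266]
force: [-0.2, 0.2, -0.3]
width: 0.501
grip_force: 0.0
clock: 3.48
ee_pos: [523.5, -122.9, 13.4]
tcp_rot: [3.138, 0.0, 1.265]
force: [0.3, 0.9, 5.9]
width: 0.118
grip_force: 53.3
```

```bash
python3 -m creep '[[0,0,-0.3,0,0,0],[0,0,-0.6,0,0,0],[0,0,-0.8,0,0,0],[0,0,-0.9,0,0,-0.8],[0,0,-0.9,0,0,-0.8],[0,0,-0.8,0,0,-0.8],[0,0,-0.3,0,0,-0.8],[0,0,0,0,0,0],[0,0,0,0,0,0],[0,0,0,0,0,0]]' 0 50
cat > cov.py <<'E'
from h import *
def measure(save=None,show=True):
    s=env.get_state();n="wrist"; m=cam(n)
    im,d=env.read_camera(n)
    P=fcloud(d,m);hsv=cv2.cvtColor(im,cv2.COLOR_RGB2HSV)
    T=R.from_euler("xyz",s["tcp_rot"]).as_matrix(); Q=(P-s["ee_pos"])@T   # tool frame
    org=(hsv[...,0]<18)&(hsv[...,0]>5)&(hsv[...,1]>150)&(hsv[...,2]>60)&(d>0)&(abs(Q[...,2])<40)&(np.linalg.norm(Q,axis=-1)<150)
    q=Q[org]
    if save: cv2.imwrite(save,im[:,:,::-1])
    return s,im,d,P,Q,org,q,m
E
python3 - <<'E'
from cov import *
s,im,d,P,Q,org,q,m=measure("pics/w3.png")
print(s["ee_pos"].round(2),s["tcp_rot"].round(4),s["force"].round(1))
print(np.histogram(q[:,2],bins=np.arange(-20,20,2)))
h=np.median(q[:,2]); top=q[abs(q[:,2]-h)<5]
f=np.c_[top[:,:2],np.ones(len(top))]; c=np.linalg.lstsq(f,top[:,2],rcond=None)[0]; res=top[:,2]-f@c; top=top[abs(res)<1.5]; print("plane",c)
print("rect",cv2.minAreaRect(top[:,:2].astype(np.float32)),top.min(0),top.max(0))
E
```

```text
clock: 4.32
ee_pos: [521.0, -122.1, 147.8]
tcp_rot: [-3.139, -0.001, 1.543]
force: [-0.6, -0.3, -1.4]
width: 0.118
grip_force: 52.4
[ 520.97 -122.06  147.81] [-3.1388e+00 -9.0000e-04  1.5431e+00] [-0.6 -0.3 -1.4]
(array([   14,    16,     4,   128,  1772,   171,    41,    36,    29,
          23,    41,  1843, 19225,  1029,  1662,   462,     1,     0,
           0]), array([-20, -18, -16, -14, -12, -10,  -8,  -6,  -4,  -2,   0,   2,   4,
         6,   8,  10,  12,  14,  16,  18]))
plane [-6.84504348e-03  4.42089670e-03  5.17886152e+00]
rect ((0.28183746337890625, 24.858806610107422), (95.40135192871094, 119.99980163574219), 0.06302637606859207) [-47.45931551 -35.10029329   3.31785089] [48.03993452 84.84889948  7.072345  ]
```

View pics/w3.png

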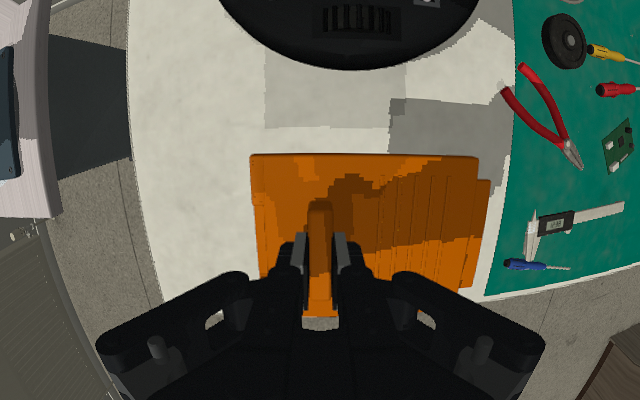

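```bash
python3 -m creep '[[0.7,0,-0.3,0,0,0],[0.9,0,-0.3,0,0,0],[0.9,0,-0.2,0,0,0],[0.9,0,0,0,0,0],[0.7,0,0,0,0,0],[0.4,0,0,0,0,0],[0.2,0,0,0,0,0],[0,0,0,0,0,0],[0,0,0,0,0,0]]'
cat > fit2.py <<'E'
from cov import *
s,im,d,P,Q,org,qq,m=measure("pics/w4.png"); np.savez("w4.npz",im=im,d=d,K=m[0],r=m[1],t=m[2])
print(s["ee_pos"].round(2),s["tcp_rot"].round(4))
q=P[(d>0)&(P[...,2]>5)&(P[...,2]<60)&(P[...,0]>440)&(P[...,0]<680)&(P[...,1]>40)&(P[...,1]<190)]
L=q[(q[:,2]>32.5)&(q[:,2]<36)]
def line(A,lo,hi,w,ax,o,pc):
    E=[]
    for b in np.arange(lo,hi,w):
        y=A[(A[:,ax]>=b)&(A[:,ax]<b+w),1-ax]
        if len(y)>8: E.append((b+w/2-o,*np.percentile(y,pc)))
    E=np.array(E); return [(np.polyfit(E[:,0],E[:,j],1)[1].round(2),np.degrees(np.polyfit(E[:,0],E[:,j],1)[0]).round(2)) for j in range(1,len(pc)+1)],len(E)
print("up",line(L[abs(L[:,1]-158.4)<9],500,610,5,0,555,(2,50,98)))
print("lo",line(L[abs(L[:,1]-66.4)<9],500,610,5,0,555,(2,50,98)))
S=q[(q[:,2]>44.8)&(q[:,2]<48.5)&(q[:,0]>605)&(q[:,0]<650)]
print("lip",line(S,66,156,5,1,111,(2,98)),np.median(S[:,2]))
N=q[(q[:,2]>40)&(q[:,2]<44.5)&(q[:,0]>470)&(q[:,0]<510)]
N=N[(N[:,1]<93)|(N[:,1]>132)]
print("near",line(N,70,152,4,1,111,(98,))); print("ledge z",np.median(L[:,2]))
E
python3 fit2.py
```

```text
clock: 5.12
ee_pos: [525.3, 18.0, 172.6]
tcp_rot: [-3.14, 0.001, 1.544]
force: [-1.3, 0.1, -1.6]
width: 0.119
grip_force: 52.4
[525.34  17.97 172.6 ] [-3.1402e+00  8.0000e-04  1.5443e+00]
up ([(np.float64(153.76), np.float64(-1.62)), (np.float64(158.24), np.float64(-1.64)), (np.float64(162.91), np.float64(-1.53))], 22)
lo ([(np.float64(62.3), np.float64(-2.58)), (np.float64(66.56), np.float64(-1.89)), (np.float64(70.57), np.float64(-1.46))], 22)
lip ([(np.float64(617.51), np.float64(1.71)), (np.float64(636.32), np.float64(1.7))], 18) 46.407120130705444
near ([(np.float64(491.57), np.float64(1.77))], 12)
ledge z 34.56487955089303
```

```bash
python3 -m creep '[[0.5,0,0,0.6,0,0],[0.7,0,0,0.7,0,0],[0.8,0,0,0.6,0,0],[0.7,0,0,0.39,0,0],[0.375,0,0,0,0,0],[0.1,0,0,0,0,0],[0,0,0,0,0,0],[0,0,0,0,0,0]]'
cat > tip.py <<'E'
from h import *
def tip(zoff=13.4,xoff=0.3):
    s=env.get_state(); T=R.from_euler("xyz",s["tcp_rot"]).as_matrix(); p=s["ee_pos"]
    t=p+T@[xoff,97,zoff]; rear=p+T@[xoff,-35,zoff]
    e=lambda a:(np.array([(a[0]-617.5)*np.cos(.028)-(a[1]-110.7)*np.sin(.028)+64,(a[0]-617.5)*np.sin(.028)+(a[1]-110.7)*np.cos(.028),a[2]])).round(2)
    print("clock %.2f"%s["clock"],"ee",p.round(2),"tip_v",e(t),"rear_v",e(rear),"tilt %.3f"%np.arcsin(-T[2,1]),"roll %.3f"%T[2,0],"yaw %.3f"%np.arctan2(T[1,1],T[0,1]),"F",s["force"].round(1),"M",s["ft_torque"].round(2))
    return s,T,t
if __name__=="__main__": tip()
E
python3 tip.py
```

```text
clock: 5.83
ee_pos: [528.1, 112.6, 173.8]
tcp_rot: [-2.943, 0.001, 1.544]
force: [0.0, 0.7, -0.8]
width: 0.119
grip_force: 52.4
clock 5.83 ee [528.14 112.57 173.81] tip_v [ 67.07  -0.27 141.51] rear_v [-62.34  -0.38 167.58] tilt 0.199 roll -0.001 yaw -0.027 F [ 0.   0.7 -0.8] M [ 0.03 -0.21  0.01]
```

```bash
python3 -m creep '[[0.01,0.04,0.5,0,0,0],[0,0.05,0.8,0,0,0],[0,0.05,0.8,0,0,0],[0,0.03,0.5,0,0,0],[0,0.01,0.14,0,0,0],[0,0,0,0,0,0],[0,0,0,0,0,0],[0,0,0,0,0,0]]' >/dev/null
python3 tip.py; python3 - <<'E'
from h import *
for n in("scene","side"):
    im,d=env.read_camera(n); u,v=proj(n,(560,110,50)).astype(int); c=im[max(0,v-75):v+75,u-100:u+100]; cv2.imwrite(f"pics/{n}5.png",cv2.resize(c,None,fx=2,fy=2,interpolation=3)[:,:,::-1])
a,b=cv2.imread("pics/scene5.png"),cv2.imread("pics/side5.png"); cv2.imwrite("pics/both5.png",np.hstack([a[:300],b[:300]]))
E
```

```text
clock 6.50 ee [518.37 113.96  93.63] tip_v [57.34  0.89 61.56] rear_v [-72.12   0.74  87.32] tilt 0.196 roll 0.000 yaw -0.027 F [ 1.  -0.4 -0.9] M [ 0.04 -0.23 -0.02]
```

View pics/both5.png

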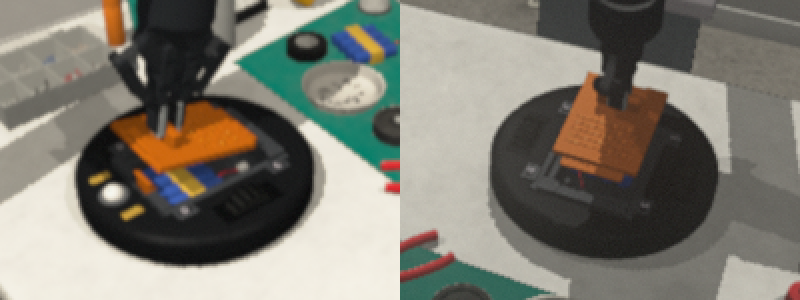

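```bash
python3 -m creep '[[-0.005,0.03,0.2,0,0,0],[-0.005,0.05,0.3,0,0,0],[-0.005,0.03,0.2,0,0,0],[0,0.02,0.13,0,0,0],[0,0.015,0.08,0,0,0],[0,0.005,0.02,0,0,0],[0,0,0,0,0,0],[0,0,0,0,0,0]]' >/dev/null
python3 tip.py;  python3 -m creep '[[0,0,0,0,0,0]]' >/dev/null; python3 tip.py
```

```text
clock 7.27 ee [516.33 113.98  63.79] tip_v [55.21  0.93 31.47] rear_v [-74.18   0.68  57.57] tilt 0.199 roll 0.000 yaw -0.026 F [-0.2  0.8 -0.8] M [-0.06 -0.14 -0.02]
clock 7.35 ee [516.49 113.98  63.77] tip_v [55.38  0.93 31.48] rear_v [-74.02   0.69  57.54] tilt 0.199 roll 0.000 yaw -0.026 F [-1.4  0.4 -0.6] M [ 0.03 -0.14 -0.  ]
```

```bash
python3 -m creep '[[-0.02,0.003,0.017,0,0,0],[0,0,0,0,0,0],[0,0,0,0,0,0]]' >/dev/null
python3 tip.py;  python3 -m creep '[[0,0.003,0.017,0,0,0],[0,0,0,0,0,0],[0,0,0,0,0,0]]' >/dev/null; python3 tip.py; python3 -m creep '[[0,0.003,0.017,0,0,0],[0,0,0,0,0,0],[0,0,0,0,0,0]]' >/dev/null; python3 tip.py
```

```text
clock 7.60 ee [516.45 113.56  63.32] tip_v [55.36  0.53 31.03] rear_v [-74.04   0.26  57.09] tilt 0.199 roll 0.001 yaw -0.026 F [0.9 0.2 0.4] M [ 0.19 -0.28 -0.02]
clock 7.85 ee [516.29 113.52  62.82] tip_v [55.18  0.47 30.51] rear_v [-74.21   0.22  56.61] tilt 0.199 roll 0.000 yaw -0.026 F [-1.   1.6  1.5] M [ 0.19 -0.29  0.  ]
clock 8.10 ee [516.11 113.51  62.3 ] tip_v [54.99  0.45 29.96] rear_v [-74.39   0.2   56.1 ] tilt 0.199 roll 0.000 yaw -0.026 F [-0.2  1.4  3.2] M [ 0.31 -0.17  0.  ]
```

```bash
python3 -m creep '[[-0.01,-0.017,-0.085,0,0,0],[0,0,0,0,0,0],[0,0,0,0,0,0]]' >/dev/null
python3 tip.py;  python3 -m creep '[[0,0.08,-0.016,0,0,0],[0,0.08,-0.017,0,0,0],[0,0.08,-0.017,0,0,0],[0,0.08,-0.016,0,0,0],[0,0,0,0,0,0],[0,0,0,0,0,0]]' >/dev/null; python3 tip.py
```

```text
clock 8.35 ee [515.69 112.57  64.04] tip_v [54.56 -0.57 31.57] rear_v [-74.79  -0.74  57.88] tilt 0.201 roll -0.001 yaw -0.027 F [ 0.9 -0.2 -0.5] M [-0.03 -0.34 -0.02]
clock 8.85 ee [525.91 112.75  64.4 ] tip_v [ 6.479e+01 -6.000e-02  3.199e+01] rear_v [-64.58  -0.28  58.22] tilt 0.200 roll -0.000 yaw -0.026 F [-0.8 -0.  -1. ] M [ 0.02 -0.19 -0.02]
```

```bash
python3 -m creep '[[0,0.033,-0.015,0,0,0],[0,0.033,-0.007,0,0,0],[0,0.033,-0.007,0,0,0],[0,0,0,0,0,0],[0,0,0,0,0,0]]' >/dev/null; python3 tip.py
python3 -m creep '[[0,0.033,-0.007,0,0,0],[0,0.033,-0.007,0,0,0],[0,0,0,0,0,0],[0,0,0,0,0,0]]' >/dev/null; python3 tip.py
```

```text
clock 9.27 ee [528.92 112.7   64.88] tip_v [ 6.780e+01 -1.000e-02  3.249e+01] rear_v [-61.57  -0.24  58.69] tilt 0.200 roll 0.000 yaw -0.026 F [ 0.5 -1.  -1.1] M [-0.01 -0.21  0.05]
clock 9.60 ee [530.93 112.61  64.91] tip_v [ 6.982e+01 -5.000e-02  3.252e+01] rear_v [-59.56  -0.28  58.72] tilt 0.200 roll -0.000 yaw -0.026 F [-0.9 -0.8 -0.4] M [-0.05 -0.18  0.01]
```

```bash
for i in 1; do python3 -m creep '[[0,0.033,-0.007,0,0,0],[0,0,0,0,0,0],[0,0,0,0,0,0]]' >/dev/null; python3 tip.py; python3 -m creep '[[0,0.033,-0.007,0,0,0],[0,0,0,0,0,0],[0,0,0,0,0,0]]' >/dev/null; python3 tip.py; done
```

```text
clock 9.85 ee [531.92 112.62  64.91] tip_v [ 7.080e+01 -2.000e-02  3.252e+01] rear_v [-58.57  -0.25  58.72] tilt 0.200 roll -0.000 yaw -0.026 F [ 0.8 -0.1 -1.2] M [-0.01 -0.21  0.  ]
clock 10.10 ee [532.61 112.62  64.88] tip_v [7.148e+01 2.000e-02 3.243e+01] rear_v [-57.87  -0.22  58.72] tilt 0.201 roll 0.000 yaw -0.026 F [-0.4  0.3 -1.4] M [ 0.05 -0.   -0.03]
```

```bash
python3 -m creep '[[0,0.033,-0.007,0,0,0],[0,0,0,0,0,0],[0,0,0,0,0,0]]' >/dev/null; python3 tip.py
```

```text
clock 10.35 ee [532.76 112.7   64.87] tip_v [71.56  0.1  32.25] rear_v [-57.74  -0.14  58.78] tilt 0.202 roll 0.000 yaw -0.026 F [-4.3  0.2 -0.1] M [ 0.09  0.72 -0.07]
```

```bash
python3 -m creep '[[0,-0.016,0.06,-0.233,0,0],[0,-0.016,0.06,-0.233,0,0],[0,-0.016,0.06,-0.233,0,0],[0,0,0,0,0,0],[0,0,0,0,0,0]]' >/dev/null; python3 tip.py; python3 -m creep '[[0,-0.016,0.06,-0.233,0,0],[0,-0.016,0.06,-0.233,0,0],[0,-0.016,0.06,-0.233,0,0],[0,0,0,0,0,0],[0,0,0,0,0,0]]' >/dev/null; python3 tip.py
```

```text
clock 10.77 ee [531.15 112.72  59.85] tip_v [71.83  0.09 33.1 ] rear_v [-58.89  -0.17  51.44] tilt 0.139 roll 0.000 yaw -0.026 F [-2.6  0.3 -1.9] M [ 0.16  0.41 -0.01]
clock 11.18 ee [529.82 112.64  54.92] tip_v [ 7.197e+01 -4.000e-02  3.404e+01] rear_v [-59.64  -0.28  44.27] tilt 0.078 roll 0.000 yaw -0.026 F [-1.3 -0.  -2.4] M [ 0.02  0.25 -0.11]
```

```bash
python3 -m creep '[[0,-0.01,0.066,-0.223,0,0],[0,0,0,0,0,0],[0,0,0,0,0,0]]' >/dev/null; python3 tip.py; python3 -m creep '[[0,-0.01,0.066,-0.223,0,0],[0,0,0,0,0,0],[0,0,0,0,0,0]]' >/dev/null; python3 tip.py;
```

```text
clock 11.43 ee [529.54 112.78  53.12] tip_v [72.07  0.09 34.12] rear_v [-59.7   -0.14  41.78] tilt 0.058 roll 0.000 yaw -0.026 F [-1.   1.  -0.7] M [ 0.13  0.31 -0.06]
clock 11.68 ee [529.3  112.9   51.64] tip_v [72.19  0.21 34.57] rear_v [-5.971e+01 -2.000e-02  3.958e+01] tilt 0.038 roll 0.001 yaw -0.026 F [-0.5  1.   2.5] M [ 0.24  0.43 -0.07]
```

```bash
python3 -m creep '[[0,-0.01,0.066,-0.15,0,0],[0,0,0,0,0,0],[0,0,0,0,0,0]]' >/dev/null; python3 tip.py; python3 -m creep '[[0,-0.01,0.066,-0.15,0,0],[0,0,0,0,0,0],[0,0,0,0,0,0]]' >/dev/null; python3 tip.py;
```

```text
clock 11.93 ee [528.84 112.94  49.18] tip_v [71.95  0.25 33.4 ] rear_v [-60.01  -0.    36.65] tilt 0.025 roll 0.001 yaw -0.026 F [-1.1  1.1  2.9] M [ 0.29  0.11 -0.09]
clock 12.18 ee [528.51 112.85  47.38] tip_v [71.84  0.15 32.94] rear_v [-60.16  -0.11  34.35] tilt 0.011 roll 0.000 yaw -0.026 F [-1.3  1.8  4. ] M [0.32 0.06 0.02]
```

```bash
python3 -m creep '[[0,0,0.033,-0.13,0,0],[0,0,0,0,0,0],[0,0,0,0,0,0]]' >/dev/null; python3 tip.py; python3 -m creep '[[0,0,0.033,0,0,0],[0,0,0,0,0,0],[0,0,0,0,0,0]]' >/dev/null; python3 tip.py; python3 - <<'E'
from cov import *
s,im,d,P,Q,org,q,m=measure("pics/w6.png")
W=P[org]; 
top=q[(q[:,2]>0)&(q[:,2]<14)]
f=np.c_[top[:,:2],np.ones(len(top))]; c=np.linalg.lstsq(f,top[:,2],rcond=None)[0]; print(len(top),"plane",c)
k=(P[...,2]>36)&(P[...,2]<48)&org; w=P[k]; f=np.c_[w[:,0]-555,w[:,1]-112,np.ones(len(w))]; c=np.linalg.lstsq(f,w[:,2],rcond=None)[0]; r=abs(w[:,2]-f@c)<1.5; c=np.linalg.lstsq(f[r],w[r,2],rcond=None)[0]; print("world top plane slopes,z",c)
E
```

```text
clock 12.43 ee [528.53 112.83  47.33] tip_v [72.01  0.12 34.01] rear_v [-59.99  -0.13  33.91] tilt -0.001 roll 0.000 yaw -0.026 F [-1.9  1.6  6.8] M [ 0.24  0.54 -0.03]
clock 12.68 ee [528.58 112.84  47.31] tip_v [72.06  0.14 34.  ] rear_v [-59.94  -0.11  33.88] tilt -0.001 roll 0.000 yaw -0.026 F [-4.3  1.4 12. ] M [ 0.24  0.93 -0.06]
24305 plane [-1.26998344e-03  2.37565221e-03  4.97245387e+00]
world top plane slopes,z [ 3.88787712e-04 -8.79299560e-04  4.25459922e+01]
```

View pics/w6.png

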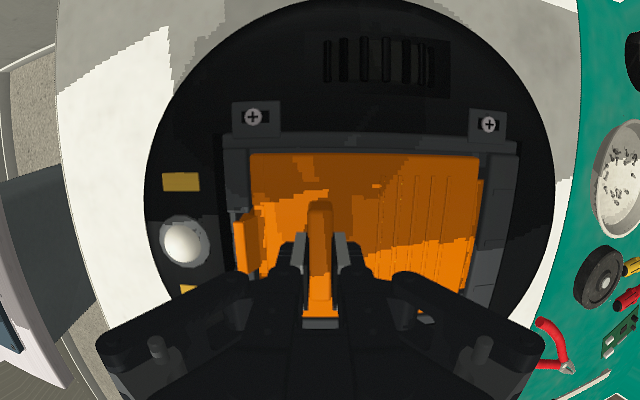

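```bash
python3 - <<'E'
from h import *
def lat(im,d,m):
    P=fcloud(d,m);hsv=cv2.cvtColor(im,cv2.COLOR_RGB2HSV)
    o=(hsv[...,0]<18)&(hsv[...,0]>5)&(hsv[...,1]>150)&(hsv[...,2]>50)&(d>0)&(P[...,0]>470)&(P[...,0]<505)&(P[...,1]>90)&(P[...,1]<135)&(P[...,2]>44.5)
    q=P[o]; print(len(q),np.percentile(q[:,0],[2,25,50,75,98]).round(1),np.percentile(q[:,2],[5,50,95]).round(1))
for f in("w1.npz","w4.npz"):
    w=np.load(f); lat(w["im"],w["d"],(w["K"],w["r"],w["t"]))
m=cam("wrist"); im,d=env.read_camera("wrist"); lat(im,d,m)
E
```

```text
235 [484.6 486.8 488.9 490.8 493.5] [44.9 49.2 51.1]
342 [484.8 487.  489.2 491.1 492.9] [45.2 49.2 50.9]
924 [484.7 487.3 489.6 491.3 493.2] [45.1 49.2 50.6]
```

```bash
python3 -m creep '[[0,-0.02,-0.035,0,0,0],[0,0,0,0,0,0],[0,0,0,0,0,0]]' ; python3 -m creep '[[0,0,0,0,0,0],[0,0,0,0,0,0],[0,0,0,0,0,0],[0,0,0,0,0,0],[0,0,0,0,0,0]]' 0.4
python3 -m creep '[[0,0,-0.3,0,0,0],[0,0,-0.6,0,0,0],[0,0,-0.8,0,0,0],[0,0,-0.8,0,0,0],[0,0,-0.8,0,0,0],[0,0,-0.5,0,0,0],[0,0,-0.2,0,0,0],[0,0,0,0,0,0],[0,0,0,0,0,0],[0,0,0,0,0,0]]'
python3 - <<'E'
from h import *
m=cam("wrist"); im,d=env.read_camera("wrist"); P=fcloud(d,m);hsv=cv2.cvtColor(im,cv2.COLOR_RGB2HSV)
cv2.imwrite("pics/w7.png",im[:,:,::-1])
org=(hsv[...,0]<18)&(hsv[...,0]>5)&(hsv[...,1]>150)&(hsv[...,2]>50)&(d>0)&(P[...,1]>40)&(P[...,0]>470)&(P[...,0]<650)
k=(P[...,2]>36)&(P[...,2]<48)&org&(P[...,0]>500); w=P[k]; f=np.c_[w[:,0]-555,w[:,1]-112,np.ones(len(w))]; c=np.linalg.lstsq(f,w[:,2],rcond=None)[0]; r=abs(w[:,2]-f@c)<1.5; c=np.linalg.lstsq(f[r],w[r,2],rcond=None)[0]; print("plane",len(w),c)
q=P[org&(P[...,0]<505)&(P[...,1]>90)&(P[...,1]<135)&(P[...,2]>44.5)]; print("latch",np.percentile(q[:,0],[2,25,50,75,98]).round(1))
rb=P[org&(P[...,2]>55)&(P[...,2]<61)&(P[...,0]>505)]; print("rib",cv2.minAreaRect(rb[:,:2].astype(np.float32)))
E
```

```text
clock: 13.03
ee_pos: [528.5, 112.8, 47.3]
tcp_rot: [3.14, -0.0, 1.545]
force: [-2.0, 3.2, 7.6]
width: 0.118
grip_force: 53.5
clock: 13.45
ee_pos: [526.8, 112.5, 45.2]
tcp_rot: [-3.139, 0.0, 1.544]
force: [-1.1, -0.3, -0.1]
width: 0.398
grip_force: 0.0
clock: 14.28
ee_pos: [526.6, 112.6, 164.4]
tcp_rot: [-3.138, 0.0, 1.545]
force: [-0.1, -0.2, -1.0]
width: 0.404
grip_force: 0.0
plane 12246 [-1.20372443e-04 -4.42413647e-04  4.25678529e+01]
latch [484.6 486.9 489.1 491.1 493.2]
rib ((527.6137084960938, 112.42160034179688), (49.87248611450195, 11.979671478271484), 88.95722961425781)
```

View pics/w7.png

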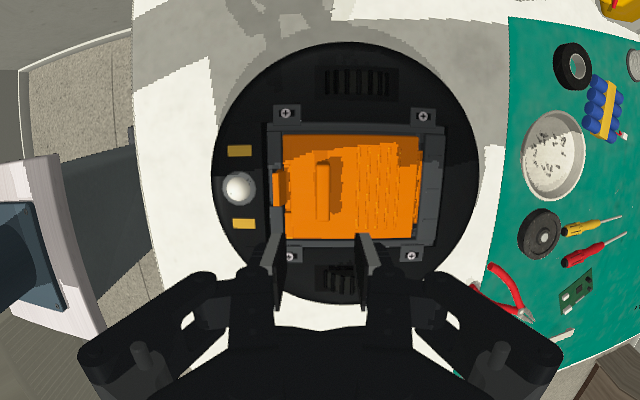

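The picture shows the cover flat in the bay (285–420, 135–240). The latch is out over its near edge (278,188), the tongue is under the lip at (425,185), and the gripper is clear.

```bash
python3 -c "
from plant import env
print(env.hand_in())"
```

```text
the job is handed in; nothing more can be done
None
```

The cover is in the bay: it lies flat with its tongue under the lip and the latch back out over its edge, I let go of it and raised the gripper clear, nothing on the mat was touched, and I handed the job in at about 14 s of the 51 s (no verdict came back).

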